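# Free the tipped bottle caddy and key it onto its drip stand

### The job

The wooden bottle caddy has dropped tipped into the steel wash trough and is jammed, its raised end caught under the trough's in-turned lip. Take it by its handle, turn it level while it is still down inside the trough, then lift it out without dragging the trough along, and set it down (do not drop it) on the white drip stand so that its notch goes over the stand's key block and it sits flat and flush on the stand. Let go, and leave the bowl, bottle and mug where they are.

Things in the scene. Friction and masses are not known exactly. Their poses are not given: they have to be found in the camera images.
- caddy: Open-topped wooden caddy, about 0.4 kg: box 120 mm long (x) x 90 wide (y) x 80 high (z), walls 6; origin: centre of its underside. Starts tipped about 30 degrees in the trough, +x end raised, so its z leans to the trough's -x end, its +x end face about 2 from the lip's edge, its +x bottom edge 23 below the lip and 11 behind its edge. Turned level about its middle (40 above the underside), raised 5 mm and eased 4 from the lip, it is free.
- caddy_handle (a point): Middle of the caddy's handle bar, on its z axis 117 mm above the underside; axes as the caddy's. Bar 24 mm thick (x) x 64 (y), from 99 to 135 above the underside, on a 12 thick cross board; seen from above, 42 is open between the bar and each end wall.
- caddy_notch (a point): Middle of the notch in the caddy's underside (caddy x 45, y 0, z 0); axes as the caddy's. The notch is 34 mm wide (y), 14 high and runs from x = 30 to the +x end face (x = 60), open below and at that face.
- trough: Loose steel trough, 2 kg, 158 mm (x) x 116 (y), open above; origin: centre of its underside, z up. Floor and walls 6, inside 146 x 104. Walls 96 high over the table; its -x end is on the robot's side. A rib crosses the floor at x from 11 to 23, its top 31.4 over the table; the tipped caddy leans on it and on the -x wall.
- trough_lip (a point): Middle of the inner edge of the in-turned lip at the trough's +x end (trough x 60.5, y 0, z 90 = lip's lower face); lip 6 mm thick, over the full width. Between -x wall (x = -73) and lip 133 is open: a level caddy passes.
- stand: Fixed white ceramic drip stand: slab 150 x 116 mm, top 18 above the table; origin: below the seated caddy's centre, on the underside, z up. On the slab a key block at x from 33 to 58, y from -14 to 14, 11 high, and a kerb 8 high, 80 wide, at x from -71 to -63. The seated caddy's x lies along the stand's x, notch over the key, with 3 mm of play each way.
- stand_seat (a point): Point on the slab's top, 18 mm above the stand's origin, where the origin of the seated caddy belongs; axes as the stand's.
- bowl: Bystander: white plastic bowl, 120 across, 50 high, to the side of the work. Origin: centre of the underside.
- bottle: Bystander: glass feeding bottle with white collar and teat, 56 across, 167 high, upright. Origin: centre of the underside.
- mug: Bystander: white ceramic mug, 80 across, 90 high. Origin: centre of the underside.
Mind the look-alikes: they are no part of the job. What is shaped like the caddy but turquoise or yellow is not meant.

How it is judged:
On the way, in this order (a step that is already met when the one before it is completed fails the run):
1. the caddy is turned level (within 0.2 rad) while still down inside the trough (underside under 80 mm above the trough's underside) (angle between caddy's own z axis and vertical below 0.2 rad and z of caddy in the frame of trough below 0.08 m and horizontal distance between caddy and trough below 0.05 m), for 0.1 s.
2. the caddy is lifted out, its underside above the trough's rim (over 100 mm) (z of caddy in the frame of trough above 0.1 m), for 0.1 s.
At the end, for the whole second after the job is handed in: Caddy released and still on the stand: within 9 mm of its place, underside within 3 mm of the slab top, length along the stand's within 0.12 rad, upright within 0.04 rad. Trough upright (0.05 rad) and within 30 mm of its start; bowl, bottle, mug within 30 mm of theirs (horizontal distance between caddy and stand_seat below 0.009 m and z of caddy in the frame of stand_seat below 0.003 m and angle between the x axis of caddy and the x axis of stand, either way round below 0.12 rad and angle between caddy's own z axis and vertical below 0.04 rad and linear speed of caddy below 0.02 m/s and distance of each of trough, bowl, bottle, mug from where it was at the start of the episode below 0.03 m and angle between trough's own z axis and vertical below 0.05 rad); the robot touches nothing.
It fails at once if the trough is dragged or lifted more than 30 mm (distance of trough from where it was at the start of the episode above 0.03 m).
It fails at once if the caddy is dropped: moves faster than 0.6 m/s out of the fingers (linear speed of caddy above 0.6 m/s and contact force between the fingers and caddy below 0.1 N).
It fails at once if the bowl, bottle or mug is moved more than 30 mm (distance of any of bowl, bottle, mug from where it was at the start of the episode above 0.03 m).
It also fails if it takes over 51 s, if anything falls off the work surface, if the arm or the gripper's body presses on something with over 40 N, if the wrist force passes 120 N, or if a joint passes its speed limit or range.

### The arm

A 6-joint arm with a two-finger parallel gripper is mounted at the origin on the work surface. World frame = base frame: x ahead of the robot, y to its left, z up, the work surface at z = 0. Lengths are in m, angles in rad, forces in N, time in s.
With the tool pointing down it reaches from about 0.2 to 0.875 m from the base axis. Payload 3.4 kg.
Tool frame: the origin (TCP) lies between the finger pads; the fingertips stand 25 mm ahead of it and the grasp point (between the pads) lies 6 mm ahead of it (r.nose_length is the z of the fingertips in the tool frame, in m); z points along the fingers, x is the direction in which the jaws open and shut, and the axes are right-handed (so a half turn about z gives the same grasp; the last joint's range is limited). The gripper opens to 94 mm and grips with 3 to 60 N. Pads are 16 mm wide; open, the fingers measure 119 mm over their backs; the gripper's body (75 mm by 177 mm) begins 78 mm behind the grasp point.
Start: joints at [-1.287, 0.276, 1.505, -0, 1.361, -0.121], TCP at [0.226, -0.529, 0.23] pointing down, gripper open.
Joint ranges: [-2.89, 2.89], [-0.75, 2.08], [0.22, 2.7], [-1.18, 4.32], [0.11, 2.71], [-2.7, 2.7]. Speed limits (rad/s): [2.57, 2.57, 3.14, 3.14, 3.14, 3.14].

### API

Orientations are given as a unit quaternion [w, x, y, z].
In Python, from plant import r, gripper_to, inverse_kinematics, vision, models, telemetry gives the robot as it stands. Calls block until the motion is done:
- r.move_to(position, orientation): joint-space move of the TCP to a pose.
- r.move_l(position, rot=None, vel=0.15, guard=None): straight line of the TCP; rot=None keeps the orientation; vel is the mean speed in m/s. With guard (N) it stops when the force on the tool has changed by that much, and returns True; else False.
- r.movej(angles): joint-space move.
- gripper_to(opening, f_grip=None): finger opening in m; f_grip is the grip in N (None keeps the last); returns when the fingers have stopped.
- r.hold(seconds).
- inverse_kinematics(position, orientation): joint angles nearest the present ones, or None.
- vision.snapshot(name): name is "scene" or "top" or "wrist"; returns the picture (480x640x3 uint8, red, green, blue); there is no depth.
- vision.get_calibration(name): a dict with "fx", "fy", "cx", "cy" (pixels), "position" and "orientation" of the camera in the world. Camera axes: x right, y down, z forward; pixel columns grow to the right and rows downward; lengths in m; the calibration is good to about 2 mm. A picture is of the moment at which its call begins: read the wrist's pose just before it. get_calibration takes no time and is no camera call; for the wrist camera it gives the pose at the moment of the call.
A pose or a line that the arm cannot do raises r.PlanningError and nothing moves.
- r.sign_off(): hands the job in, once; it reports no verdict.
Trained networks look in the newest picture that a camera, given by its name, has taken for a name from the list of things; names that differ only in an ending like _2 or _b are one class to them, and where a whole thing is asked for, a point or a joint stands for the part that bears it (a point fixed in the world has none). Each returns a list of dicts, best first, with "score" (0 to 1); they miss things now and then, are a little off and sometimes report something else, mostly with a low value. They report only what shows in the picture. A call takes as long as a camera call. They do not tell look-alikes from the thing itself.
- models.boxes_of(thing, camera): "at" ([x, y, z] in m, in world coordinates, good to about 4 mm: the middle of the surface that is visible of it).
- models.regions_of(thing, camera): "pixels" (480x640 bool, what is visible of it).
- models.mark_of(thing, camera): "at" ([x, y, z] in m, in world coordinates, good to about 4 mm: a listed point, or the origin of a listed thing).
Readings, each from a call of its own:
- telemetry.current_t(): time.
- telemetry.current_joints(): joint angles.
- telemetry.current_dq(): joint speeds.
- telemetry.current_joint_efforts(): joint torques, N m.
- telemetry.current_ee_pos(): TCP position.
- telemetry.current_tool_rot(): TCP orientation.
- telemetry.current_wrist_force(): force on the tool from outside, world axes, zero at the start.
- telemetry.current_torque(): the same for the moment, N m.
- telemetry.current_opening(): finger opening in m.
Only numpy, scipy, OpenCV 4.12 (cv2) and the standard library are available. Lean on these libraries where they do the work, as an engineer would, in place of code of your own. Each camera call takes 0.05 s, during which the arm holds its last target.

## Working session

There is one attempt and no reset: what is moved stays moved. The work goes in short steps, each a Python script; the robot and the scene stay as the last script left them, time stands still between calls to the robot, and variables do not carry over. Pictures are saved under pics/ and viewed, and the job is handed in when it is done.

```bash
ls; mkdir -p pics; python3 - <<'E'
from plant import r, gripper_to, inverse_kinematics, vision, models, telemetry
import cv2
for n in ["scene","top"]:
    im=vision.snapshot(n); cv2.imwrite(f"pics/{n}0.png",im[:,:,::-1])
    c=vision.get_calibration(n); print(n,c)
    for th in ["caddy","caddy_handle","trough","trough_lip","stand","stand_seat","bowl","bottle","mug"]:
        print(th,[(round(d["score"],2),[round(float(v),3) for v in d["at"]]) for d in models.mark_of(th,n)])
print(telemetry.current_t(), telemetry.current_tool_rot())
E
```

```text
pics
scene {'fx': 568.5930182090528, 'fy': 568.5930182090528, 'cx': 321.7335562259252, 'cy': 241.78609266026442, 'position': array([1.4483995 , 0.21499653, 1.06482224]), 'orientation': array([-0.20368979,  0.58406346,  0.73764786, -0.27065842])}
caddy [(0.97, [0.577, -0.072, 0.044]), (0.79, [0.615, 0.164, 0.033]), (0.64, [0.852, 0.213, 0.048]), (0.64, [0.763, 0.004, -0.003])]
caddy_handle [(0.76, [0.636, 0.027, 0.045]), (0.7, [0.557, 0.184, 0.139]), (0.57, [0.757, 0.284, 0.044])]
trough [(0.67, [0.598, 0.173, -0.005])]
trough_lip [(0.59, [0.649, 0.151, 0.09])]
stand [(0.92, [0.551, -0.223, 0.005])]
stand_seat [(0.8, [0.551, -0.225, 0.019]), (0.28, [0.765, 0.004, -0.002])]
bowl [(0.63, [0.549, 0.458, 0.001])]
bottle [(0.84, [0.763, 0.003, -0.001])]
mug [(0.55, [0.567, -0.461, -0.004])]
top {'fx': 547.063520661636, 'fy': 547.063520661636, 'cx': 332.0112749430648, 'cy': 238.4399407469703, 'position': array([0.43597246, 0.02077743, 1.50238569]), 'orientation': array([-0.05642378,  0.714709  , -0.69445059,  0.06120272])}
caddy [(0.73, [0.611, 0.162, 0.038]), (0.71, [0.85, 0.212, 0.048]), (0.68, [0.576, -0.074, 0.046])]
caddy_handle [(0.93, [0.562, 0.175, 0.136]), (0.91, [0.64, 0.032, 0.048]), (0.81, [0.761, 0.287, 0.047]), (0.46, [0.552, -0.229, 0.017])]
trough []
trough_lip [(0.8, [0.656, 0.151, 0.085]), (0.72, [0.567, -0.46, -0.001])]
stand [(0.72, [0.554, -0.228, 0.003])]
stand_seat [(0.78, [0.554, -0.226, 0.015]), (0.74, [0.653, 0.151, 0.088])]
bowl [(0.71, [0.546, 0.447, -0.002])]
bottle [(0.7, [0.763, 0.002, 0.004])]
mug [(0.74, [0.55, -0.229, 0.015]), (0.71, [0.762, 0.002, 0.004]), (0.65, [0.566, -0.457, 0.001])]
1.0 [ 3.83610180e-05  8.34813412e-01 -5.50532982e-01  3.82784709e-05]
```

View pics/scene0.png

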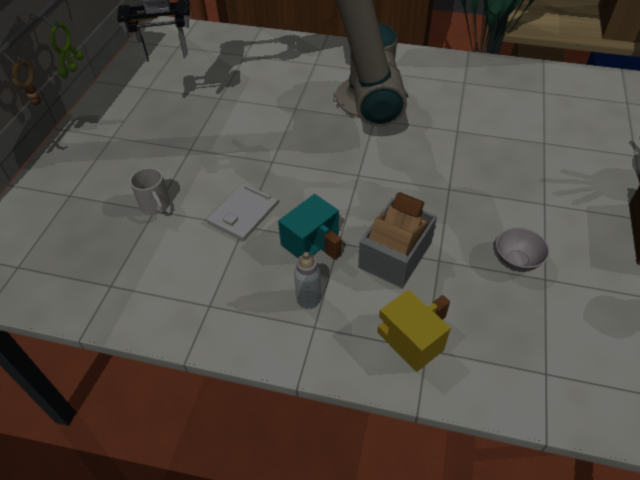

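View pics/top0.png

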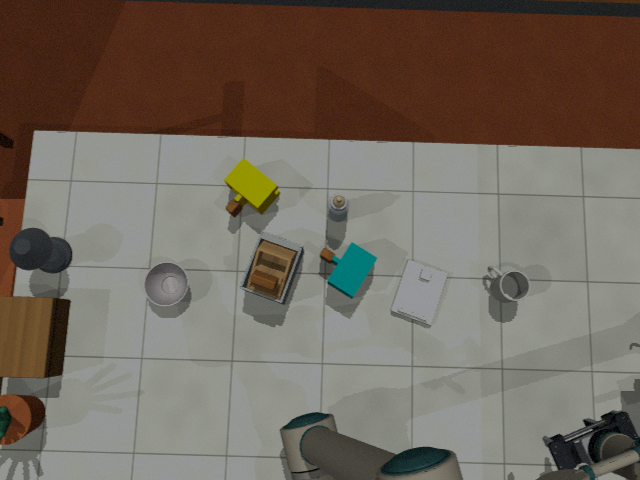

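Candidates (top view): wooden caddy in the grey trough (273,270), turquoise look-alike (350,268), yellow look-alike (252,187). I choose the wooden one inside the trough. Checking it in a close crop and with the wrist camera.

```bash
cat > h.py <<'E'
from plant import r, gripper_to, inverse_kinematics, vision, models, telemetry
import numpy as np, cv2
from scipy.spatial.transform import Rotation as R
def q2R(q): return R.from_quat([q[1],q[2],q[3],q[0]])
def R2q(m):
    q=m.as_quat(); return np.array([q[3],q[0],q[1],q[2]])
def toolrot(xa, za):
    xa=np.array(xa,float); za=np.array(za,float); za/=np.linalg.norm(za)
    xa-=za*(xa@za); xa/=np.linalg.norm(xa)
    return R.from_matrix(np.stack([xa,np.cross(za,xa),za],1))
def snap(n,f=None):
    c=vision.get_calibration(n); im=vision.snapshot(n)
    if f: cv2.imwrite(f"pics/{f}.png",im[:,:,::-1])
    return im,c
def proj(c,P):
    p=q2R(c["orientation"]).inv().apply(np.atleast_2d(P)-c["position"])
    return np.stack([c["fx"]*p[:,0]/p[:,2]+c["cx"],c["fy"]*p[:,1]/p[:,2]+c["cy"]],1)
def ray(c,uv,z):
    uv=np.atleast_2d(uv)
    d=np.stack([(uv[:,0]-c["cx"])/c["fx"],(uv[:,1]-c["cy"])/c["fy"],np.ones(len(uv))],1)
    d=q2R(c["orientation"]).apply(d); t=(z-c["position"][2])/d[:,2]
    return c["position"]+d*t[:,None]
E
python3 - <<'E'
from h import *
a=cv2.imread("pics/top0.png")[210:350,220:460]; cv2.imwrite("pics/top0c.png",cv2.resize(a,None,fx=3.3,fy=3.3,interpolation=cv2.INTER_CUBIC))
c=vision.get_calibration("wrist"); print(c)
T=q2R(telemetry.current_tool_rot()); p=np.array(telemetry.current_ee_pos())
print("cam in tool",T.inv().apply(c["position"]-p),(T.inv()*q2R(c["orientation"])).as_matrix().round(3))
E
```

```text
{'fx': 414.3341846628687, 'fy': 414.3341846628687, 'cx': 324.6347314295411, 'cy': 243.06150857394255, 'position': array([ 0.29807201, -0.49659425,  0.38425931]), 'orientation': array([ 0.11154297,  0.82742009, -0.54542722, -0.0737788 ])}
cam in tool [-0.00116002 -0.07841707 -0.15376084] [[ 1.     0.    -0.   ]
 [-0.     0.964  0.265]
 [ 0.001 -0.265  0.964]]
```

View pics/top0c.png

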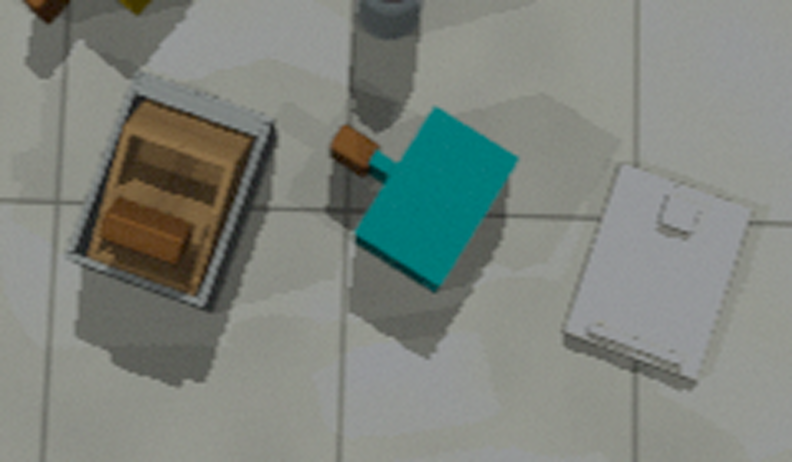

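```bash
python3 - <<'E'
from h import *
yw=np.radians(-22); X=[np.cos(yw),np.sin(yw),0]
for s in (1,-1):
    q=toolrot(np.array(X)*s,[0,0,-1]); print(s,inverse_kinematics([.55,-.226,.3],R2q(q)),inverse_kinematics([.59,.17,.34],R2q(q)))
    za=-np.array([-.5*np.cos(yw),-.5*np.sin(yw),.866]); print(inverse_kinematics([.56,.18,.14],R2q(toolrot(np.array(X)*s,za))))
E
```

```text
1 [-5.06854549e-01  2.77000819e-01  1.33372287e+00 -4.44089210e-16
  1.53086896e+00 -1.22882114e-01] [ 1.67266015e-01  2.99764401e-01  1.20641858e+00 -4.44089210e-16
  1.63540967e+00  5.51238450e-01]
[ 0.41597069  0.23829163  1.94759827 -0.61637689  0.66930488  1.23528418]
-1 None [ 1.67266015e-01  2.99764401e-01  1.20641858e+00 -4.44089210e-16
  1.63540967e+00 -2.59035420e+00]
[ 0.41597069  0.23829163  1.94759827 -0.61637689  0.66930488 -1.90630848]
```

```bash
python3 - <<'E'
from h import *
yw=np.radians(-22); X=[np.cos(yw),np.sin(yw),0]
q=R2q(toolrot(X,[0,0,-1]))
def look(n,f,ths):
    im,c=snap("wrist",f)
    np.save(f"pics/{f}.npy",c,allow_pickle=True)
    for th in ths: print(th,[(round(d["score"],2),[round(float(v),4) for v in d["at"]]) for d in models.mark_of(th,"wrist")])
r.move_to([.55,-.226,.28],q); look("wrist","w_stand",["stand","stand_seat"])
r.move_to([.58,.17,.34],q); look("wrist","w_tr",["trough","trough_lip","caddy_handle","caddy","caddy_notch"])
print(telemetry.current_t(),telemetry.current_ee_pos())
E
```

```text
stand [(0.97, [0.5505, -0.2243, -0.0023]), (0.21, [0.5537, -0.2253, 0.0156])]
stand_seat [(0.56, [0.5511, -0.2249, 0.0157])]
trough []
trough_lip [(0.9, [0.652, 0.1491, 0.0915]), (0.32, [0.7676, 0.0026, 0.0027])]
caddy_handle [(0.83, [0.5598, 0.1857, 0.1381]), (0.83, [0.7611, 0.2851, 0.0432]), (0.69, [0.6373, 0.0271, 0.0452]), (0.28, [0.6485, 0.1506, 0.054])]
caddy [(0.67, [0.6152, 0.1588, 0.0346]), (0.58, [0.578, -0.0716, 0.0423]), (0.58, [0.8486, 0.2155, 0.0456])]
caddy_notch [(0.74, [0.6505, 0.1529, 0.0568]), (0.67, [0.8238, 0.177, 0.0457]), (0.64, [0.5361, -0.0501, 0.0456])]
4.575 [0.5802043  0.16921075 0.33986973]
```

View pics/w_stand.png

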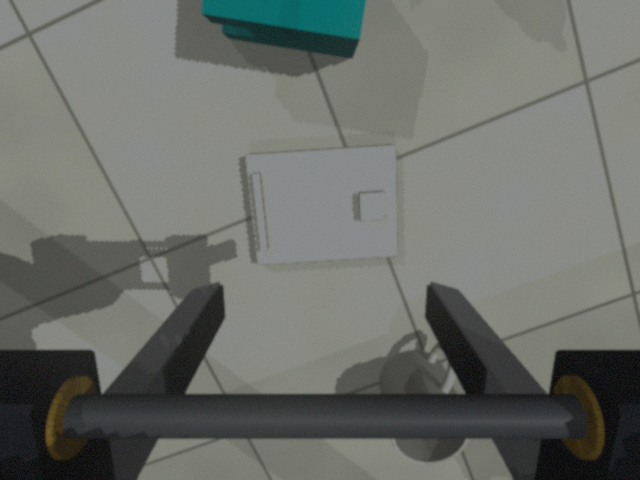

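View pics/w_tr.png

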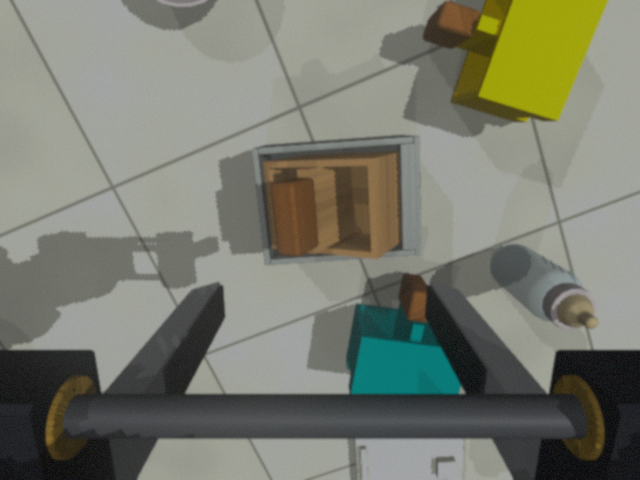

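```bash
python3 - <<'E'
import cv2
a=cv2.imread("pics/w_tr.png")[125:275,245:430]; cv2.imwrite("pics/w_trc.png",cv2.resize(a,None,fx=4,fy=4,interpolation=cv2.INTER_CUBIC))
a=cv2.imread("pics/w_stand.png")[130:280,230:415]; a=cv2.convertScaleAbs(a,alpha=1.6,beta=-80); cv2.imwrite("pics/w_stc.png",cv2.resize(a,None,fx=4,fy=4,interpolation=cv2.INTER_CUBIC))
E
```

```text
(no output)
```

View pics/w_trc.png

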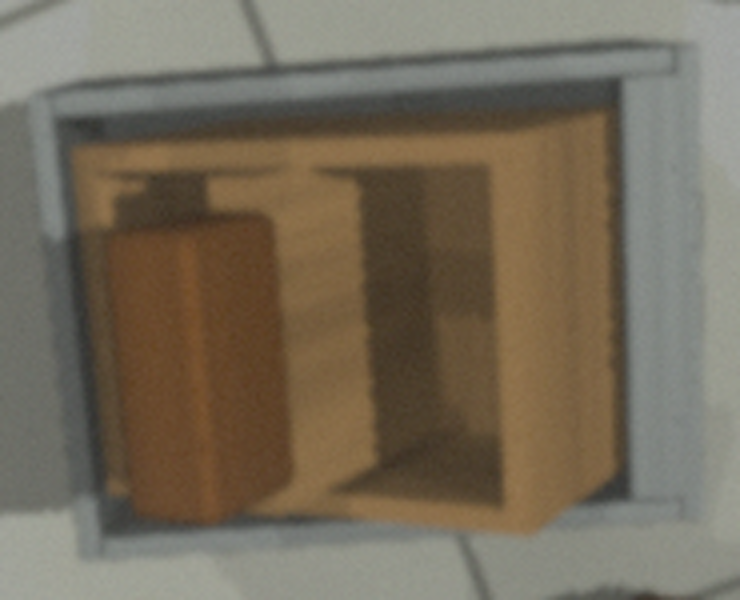

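View pics/w_stc.png

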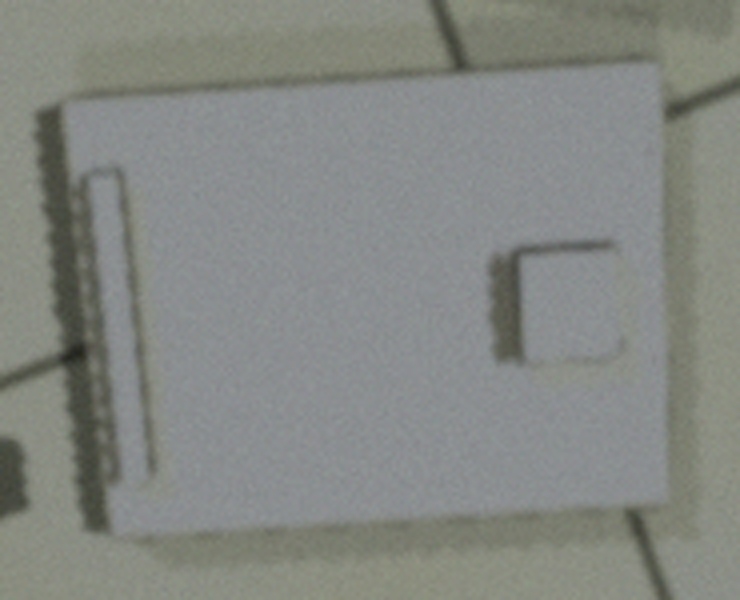

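```bash
cat >> h.py <<'E'
def fit(P,M):
    P=np.array(P)[:,:2]; M=np.array(M); a=P-P.mean(0); b=M-M.mean(0)
    th=np.arctan2((b[:,0]*a[:,1]-b[:,1]*a[:,0]).sum(),(b*a).sum())
    Q=np.array([[np.cos(th),-np.sin(th)],[np.sin(th),np.cos(th)]])
    t=P.mean(0)-Q@M.mean(0); return th,t,((P-(M@Q.T+t))*1000).round(1)
E
python3 - <<'E'
from h import *
c=np.load("pics/w_tr.npy",allow_pickle=True).item()
uv=np.array([(33,98),(697,45),(697,517),(83,557)])/4+[245,125]
print("trough",*fit(ray(c,uv,.096),[(-.079,.058),(.079,.058),(.079,-.058),(-.079,-.058)]))
c=np.load("pics/w_stand.npy",allow_pickle=True).item()
uv=np.array([(65,104),(662,62),(668,503),(112,537)])/4+[230,130]
print("slab",*fit(ray(c,uv,.018),[(-.075,.058),(.075,.058),(.075,-.058),(-.075,-.058)]))
uv=np.array([(520,250),(614,245),(623,352),(527,364)])/4+[230,130]
print("key",*fit(ray(c,uv,.029),[(.033,.014),(.058,.014),(.058,-.014),(.033,-.014)]))
uv=np.array([(88,174),(120,170),(150,475),(117,482)])/4+[230,130]
print("kerb",*fit(ray(c,uv,.026),[(-.071,.04),(-.063,.04),(-.063,-.04),(-.071,-.04)]))
E
```

```text
trough -0.31552090624271406 [0.59692146 0.17234604] [[ 1.2 -2.1]
 [-1.1 -0. ]
 [-1.7  1.5]
 [ 1.6  0.6]]
slab -0.32107133287143913 [ 0.54977838 -0.22466976] [[ 1.2 -2.6]
 [-1.8 -0.9]
 [-1.3  2.3]
 [ 2.   1.2]]
key -0.28777055395798645 [ 0.55206933 -0.22653545] [[ 1.   0.1]
 [-1.2 -0.3]
 [-0.3  0.6]
 [ 0.5 -0.4]]
kerb -0.33070886855700565 [ 0.55224824 -0.22555468] [[-0.3 -1.3]
 [-0.3 -0.7]
 [ 0.8  1.6]
 [-0.2  0.4]]
```

The wooden caddy in the trough is confirmed by the crop: the red-brown bar spans crop (107–290, 215–520) and lies parallel to the trough's -x wall. The trough fit and the handle marks agree to about 1 mm. Next, the grasp.

```bash
cat >> h.py <<'E'
YT=-0.316; XT=np.array([np.cos(YT),np.sin(YT),0]); Z=np.array([0,0,1.])
def axes(th): return XT*np.cos(th)+Z*np.sin(th), -XT*np.sin(th)+Z*np.cos(th)
def rotq(th):
    x,z=axes(th); return R2q(toolrot(x,-z))
H0=np.array([.5598,.184,.138])
E
python3 - <<'E'
from h import *
th=np.pi/6; x,z=axes(th); q=rotq(th)
gripper_to(.054)
r.move_to(H0+z*.09,q)
im,c=snap("wrist","pre"); 
print(r.move_l(H0+z*.006,vel=.06,guard=8), telemetry.current_ee_pos(), H0+z*.006, telemetry.current_wrist_force(), telemetry.current_t())
im,c=snap("wrist","pre2"); im,c=snap("scene","pre3")
a=im[150:310,320:480]; cv2.imwrite("pics/pre3.png",cv2.resize(a[:,:,::-1],None,fx=3.5,fy=3.5))
E
```

```text
False [0.55703207 0.1851054  0.14361948] [0.55694854 0.1849323  0.14319615] [-0.48274682  0.10721372 -0.27434239] 7.7417
```

View pics/pre2.png

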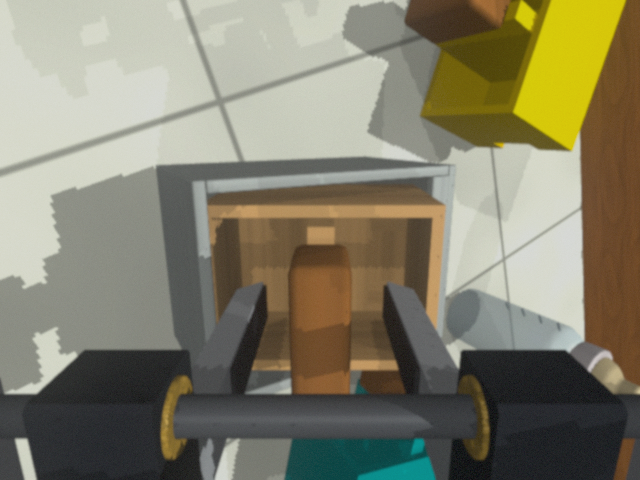

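View pics/pre3.png

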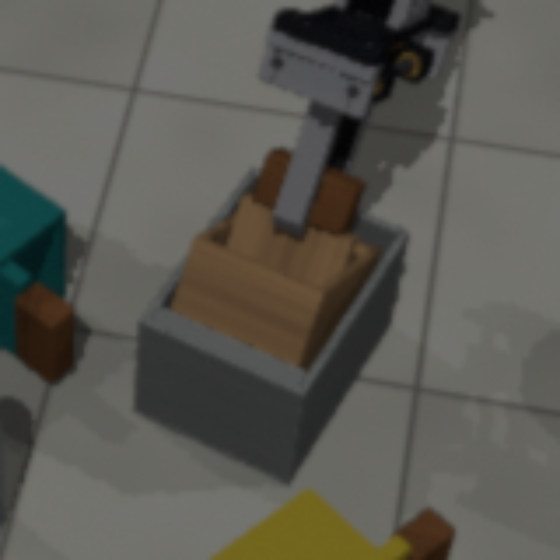

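The wrist view shows the bar (290–350, 245) centred between the fingers and parallel to them. Closing now.

```bash
python3 - <<'E'
from h import *
f0=telemetry.current_wrist_force()
gripper_to(.015,f_grip=45); r.hold(.2)
print(telemetry.current_opening(), telemetry.current_wrist_force()-f0, telemetry.current_torque(), telemetry.current_ee_pos())
E
```

```text
0.02370537117146825 [-3.65154798  0.57576876  1.92067422] [0.24734296 0.58186872 0.05033173] [0.55664316 0.1849751  0.14304003]
```

```bash
python3 - <<'E'
from h import *
th0=np.pi/6; m0=H0-axes(th0)[1]*.077
print("f",telemetry.current_wrist_force())
for i in range(0,9):
    f=i/8; th=th0*(1-f); m=m0+Z*(.0015+.005*f)-XT*.0045*f**1.3
    s=r.move_l(m+axes(th)[1]*.083,rot=rotq(th),vel=.03,guard=25)
    print(i,s,telemetry.current_wrist_force().round(1),telemetry.current_torque().round(2),telemetry.current_opening())
    if s: break
print(telemetry.current_t(),telemetry.current_ee_pos(),telemetry.current_tool_rot())
im,c=snap("wrist","lev")
im,c=snap("scene"); a=im[150:310,320:480]; cv2.imwrite("pics/lev3.png",cv2.resize(a[:,:,::-1],None,fx=3.5,fy=3.5))
E
```

```text
f [-2.8368642   1.32872661  0.89549034]
0 False [ 0.5 -0.3 -3.9] [0.23 0.62 0.  ] 0.02363532356825306
1 False [ 1.   0.2 -4.2] [ 0.18  0.59 -0.04] 0.023651545962780875
2 False [-0.4 -0.8 -3.7] [0.15 0.52 0.02] 0.02365223112746323
3 False [-1.  -0.3 -4.3] [0.09 0.43 0.03] 0.023789015245567615
4 False [ 0.1 -0.3 -4.7] [ 0.08  0.35 -0.02] 0.02387139107428417
5 False [ 0.4  0.1 -3.6] [0.03 0.27 0.02] 0.02367248194420688
6 False [-0.3  0.6 -3.8] [0.01 0.12 0.04] 0.023746539881584143
7 False [-0.1  0.5 -4.4] [-0.01  0.09 -0.05] 0.023816410699286226
8 False [-0.4 -0.7 -4.3] [-0.07 -0.05  0.05] 0.023742602250269376
11.4167 [0.59196656 0.17337565 0.16058606] [ 2.79669838e-04  9.87511935e-01 -1.57542760e-01  6.15604873e-04]
```

View pics/lev.png

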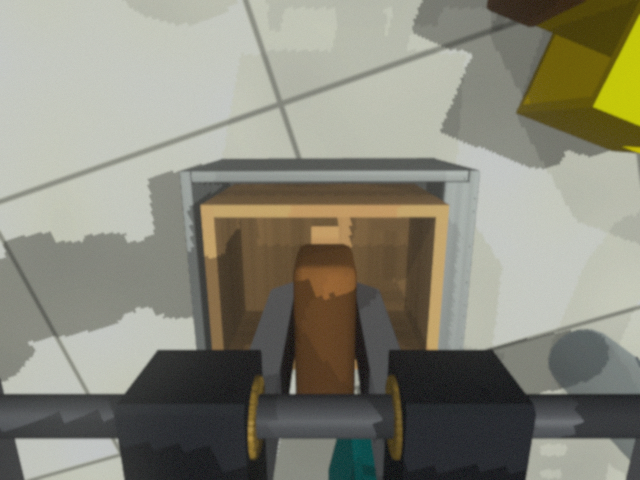

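View pics/lev3.png

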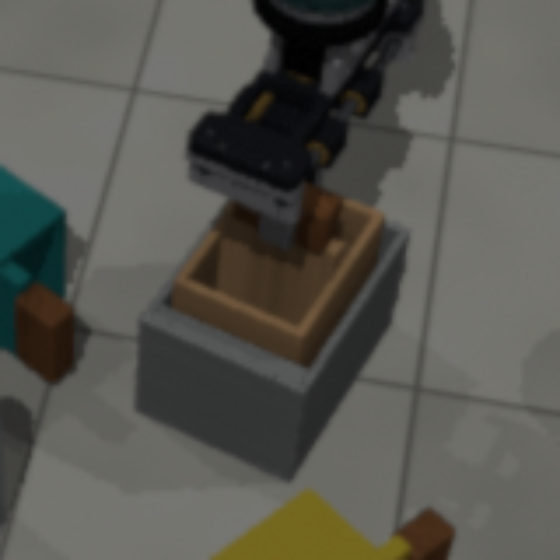

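Level and free: only the weight is felt, about 4 N. Lifting, then a joint fit of the stand pose from key, kerb and slab.

```bash
python3 - <<'E'
from h import *
c=np.load("pics/w_stand.npy",allow_pickle=True).item()
o=[230,130]
P=[ray(c,np.array(u)/4+o,z) for u,z in [([(520,250),(614,245),(623,352),(527,364)],.029),([(88,174),(120,170),(150,475),(117,482)],.026),([(65,104),(662,62),(668,503),(112,537)],.018)]]
M=[[(.033,.014),(.058,.014),(.058,-.014),(.033,-.014)],[(-.071,.04),(-.063,.04),(-.063,-.04),(-.071,-.04)],[(-.075,.058),(.075,.058),(.075,-.058),(-.075,-.058)]]
print(*fit(np.vstack(P[:2]),np.vstack(M[:2]))); print(*fit(np.vstack(P),np.vstack(M)))
p=np.array(telemetry.current_ee_pos()); 
print(r.move_l(p+[0,0,.14],vel=.1,guard=15),telemetry.current_wrist_force().round(1))
q=np.array(telemetry.current_tool_rot())
for y in (.05,-.1,-.2255):
    t=np.array([.552,y,p[2]+.14]); r.move_l(t,rot=R2q(toolrot([np.cos(-.319),np.sin(-.319),0],[0,0,-1])),vel=.2)
for n in("scene","top","wrist"):
    im,c=snap(n,"ov_"+n); np.save(f"pics/ov_{n}.npy",c,allow_pickle=True)
    for th in ["caddy","caddy_notch","caddy_handle","stand_seat","trough"]:
        print(n,th,[(round(d["score"],2),[round(float(v),4) for v in d["at"]]) for d in models.mark_of(th,n)])
print(telemetry.current_ee_pos(),telemetry.current_opening(),telemetry.current_t())
E
```

```text
-0.3223376310011079 [ 0.55248492 -0.22502939] [[ 0.5 -0.2]
 [-1.5  0.3]
 [ 0.4  0.8]
 [ 0.8 -1. ]
 [-0.1 -1.3]
 [-0.  -0.9]
 [ 0.4  1.6]
 [-0.6  0.6]]
-0.3219044946672822 [ 0.55158372 -0.22490657] [[ 1.4 -0.3]
 [-0.6  0.1]
 [ 1.3  0.7]
 [ 1.7 -1.1]
 [ 0.9 -1.4]
 [ 0.9 -1. ]
 [ 1.3  1.6]
 [ 0.3  0.5]
 [-0.7 -2.4]
 [-3.6 -0.6]
 [-3.1  2.6]
 [ 0.2  1.3]]
False [ 0.6  0.1 -4.7]
scene caddy [(0.84, [0.8503, 0.2137, 0.0469]), (0.8, [0.5734, -0.0714, 0.0446]), (0.76, [0.5553, -0.2258, 0.1787])]
scene caddy_notch [(0.89, [0.8264, 0.1812, 0.0488]), (0.87, [0.591, -0.2402, 0.1785]), (0.81, [0.5363, -0.0491, 0.0429])]
scene caddy_handle [(0.96, [0.6342, 0.029, 0.0442]), (0.8, [0.5519, -0.2267, 0.2942]), (0.72, [0.7573, 0.285, 0.0421])]
scene stand_seat [(0.69, [0.5517, -0.2251, 0.0154])]
scene trough [(0.55, [0.5937, 0.1714, -0.004])]
top caddy [(0.89, [0.851, 0.2132, 0.0477]), (0.66, [0.5761, -0.0754, 0.0427]), (0.63, [0.5469, -0.2269, 0.1762])]
top caddy_notch [(0.79, [0.5371, -0.049, 0.0459]), (0.7, [0.5942, -0.2432, 0.1779]), (0.64, [0.8231, 0.1811, 0.0442])]
top caddy_handle [(0.96, [0.5531, -0.2304, 0.2952]), (0.94, [0.64, 0.0323, 0.0481]), (0.9, [0.7637, 0.286, 0.0452])]
top stand_seat [(0.96, [0.5547, -0.2264, 0.0144])]
top trough [(0.71, [0.5951, 0.1732, 0.0013]), (0.28, [0.5517, -0.2236, 0.002])]
wrist caddy [(0.7, [0.5505, -0.2302, 0.1798]), (0.7, [0.5783, -0.0693, 0.0457])]
wrist caddy_notch [(0.97, [0.5932, -0.2414, 0.1764])]
wrist caddy_handle [(0.77, [0.5513, -0.2247, 0.2966])]
wrist stand_seat []
wrist trough []
[ 0.55198768 -0.22554968  0.30061276] 0.02384437165745113 16.4417
```

View pics/ov_scene.png

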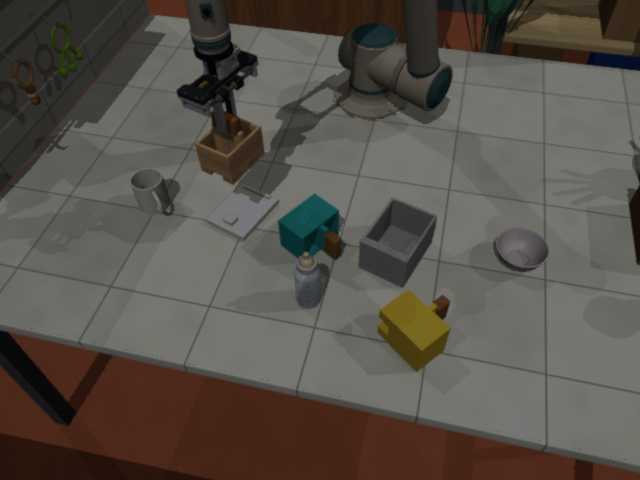

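View pics/ov_wrist.png

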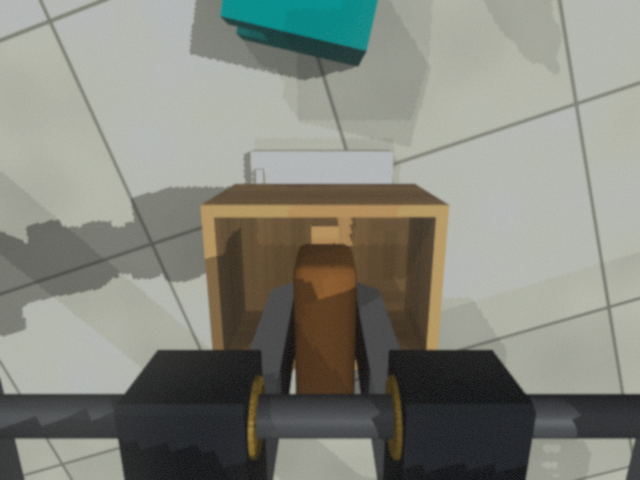

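```bash
python3 - <<'E'
import cv2
a=cv2.imread("pics/ov_wrist.png")[170:350,190:460]; cv2.imwrite("pics/ov_wc.png",cv2.resize(a,None,fx=2.9,fy=2.9,interpolation=cv2.INTER_CUBIC))
a=cv2.imread("pics/ov_scene.png")[105:245,180:290]; cv2.imwrite("pics/ov_sc.png",cv2.resize(a,None,fx=4.2,fy=4.2,interpolation=cv2.INTER_CUBIC))
E
```

```text
(no output)
```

View pics/ov_wc.png

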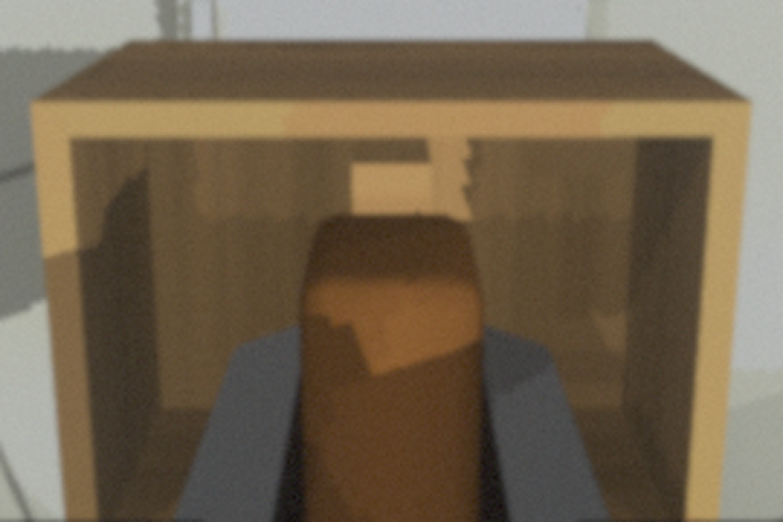

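View pics/ov_sc.png

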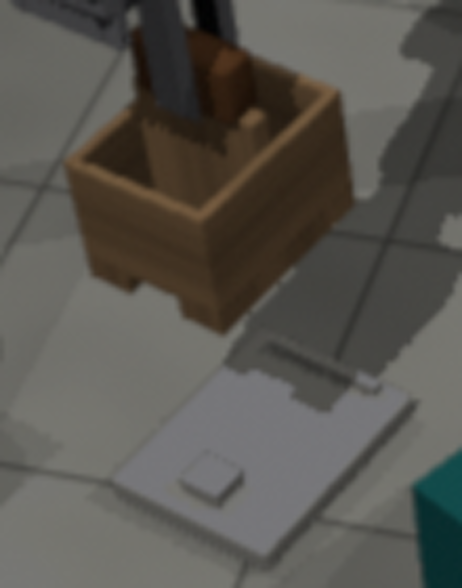

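```bash
python3 - <<'E'
from h import *
c=np.load("pics/ov_wrist.npy",allow_pickle=True).item()
p=np.array(telemetry.current_ee_pos()); T=q2R(telemetry.current_tool_rot())
A=ray(c,np.array([(32,101),(749,101)])/2.9+[190,170],p[2]-.123+.08)
B=ray(c,np.array([(128,40),(657,40)])/2.9+[190,170],p[2]-.123)
print((T.inv().apply(np.vstack([A,B])-p)*1000).round(1))
c=np.load("pics/ov_scene.npy",allow_pickle=True).item()
s=lambda u:np.array(u)/4.2+[180,105]
# caddy +x face: rim corners (+y:204,217  -y:68,163), bottom corners (+y 222,332, -y 95,275)
z=p[2]-.123
C=np.vstack([ray(c,s([(204,217),(68,163),(342,93)]),z+.08),ray(c,s([(222,332),(95,275),(352,203)]),z)])
print("scene caddy",*fit(C,[(.06,.045),(.06,-.045),(-.06,.045)]*2))
K=ray(c,s([(243,480),(212,503),(182,478),(213,452)]),.029)
print("key",*fit(K,[(.058,.014),(.058,-.014),(.033,-.014),(.033,.014)][:4]), K.round(4))
K=ray(c,s([(267,555),(113,478),(413,400)]),.018)
print("slab",*fit(K,[(.075,.058),(.075,-.058),(-.075,.058)]))
E
```

```text
[[-59.3 -44.   43. ]
 [ 59.5 -44.1  43. ]
 [-60.2 -44.  123. ]
 [ 61.4 -44.  123. ]]
scene caddy -0.31450546220325115 [ 0.55129798 -0.22417614] [[-2.9 -0.6]
 [ 1.2  2.5]
 [ 3.3  1. ]
 [-1.7 -2.2]
 [-0.2  1.7]
 [ 0.2 -2.4]]
key 1.0445948447360414 [ 0.57521579 -0.27656739] [[ 3.3  0.1]
 [ 0.   2.4]
 [-2.   0.4]
 [-1.3 -2.9]] [[ 0.5955 -0.2193  0.029 ]
 [ 0.6165 -0.231   0.029 ]
 [ 0.6019 -0.2547  0.029 ]
 [ 0.5784 -0.2439  0.029 ]]
slab -0.33433901798459154 [ 0.55070943 -0.22187738] [[-2.2  0.2]
 [-0.5  1.7]
 [ 2.8 -1.8]]
```

Caddy in hand: centre is +0.3 mm in x and -1 mm in y from the tool. Now descending with a guard; contact is expected at TCP z ≈ 0.141 if it fits, or about 0.152 if it sits on the key.

```bash
python3 - <<'E'
from h import *
q=R2q(toolrot([np.cos(-.321),np.sin(-.321),0],[0,0,-1]))
t=np.array([.5526,-.2240])
r.move_l([*t,.172],rot=q,vel=.12)
e=np.array(telemetry.current_ee_pos()); print(e); 
im,c=snap("scene"); a=im[135:245,180:290]; cv2.imwrite("pics/d1.png",cv2.resize(a[:,:,::-1],None,fx=5,fy=5,interpolation=cv2.INTER_CUBIC))
E
```

```text
[ 0.55319021 -0.22433725  0.17286268]
```

View pics/d1.png

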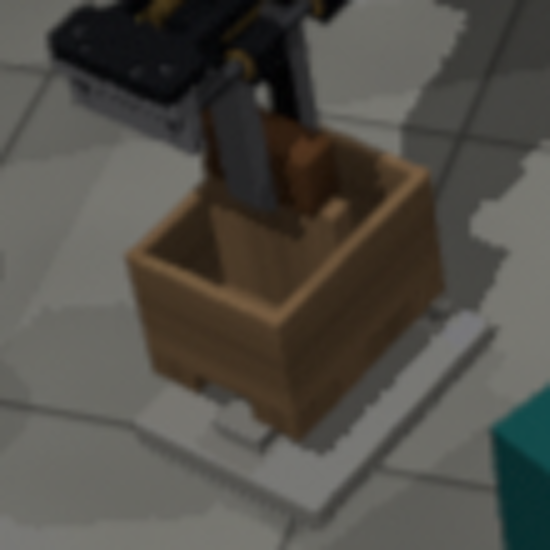

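```bash
cat >> h.py <<'E'
def box(x0,x1,y0,y1,z0,z1): return [(x,y,z) for x in(x0,x1) for y in(y0,y1) for z in(z0,z1)]
ED=[(a,b) for a in range(8) for b in range(8) if a<b and bin(a^b).count("1")==1]
def overlay(n,f,win,sc,items):
    im,c=snap(n); u0,v0,u1,v1=win
    a=cv2.resize(np.ascontiguousarray(im[v0:v1,u0:u1,::-1]),None,fx=sc,fy=sc,interpolation=cv2.INTER_CUBIC)
    raw=a.copy()
    for (xy,yaw,z0,bx,col) in items:
        P=R.from_euler("z",yaw).apply(bx)+[xy[0],xy[1],z0]
        p=((proj(c,P)-[u0,v0]+.5)*sc*8).astype(int)
        for i,j in ED: cv2.line(a,tuple(map(int,p[i])),tuple(map(int,p[j])),col,1,cv2.LINE_AA,3)
    cv2.imwrite(f"pics/{f}.png",a)
E
python3 - <<'E'
from h import *
S=np.array([.5525,-.225]); e=np.array(telemetry.current_ee_pos()); cxy=e[:2]-.001*np.array([.316,.949])+.0003*np.array([.949,-.316])
ca=box(-.06,.06,-.045,.045,0,.08); no=box(.03,.06,-.017,.017,0,.014); sl=box(-.075,.075,-.058,.058,0,.018); ke=box(.033,.058,-.014,.014,.018,.029); kb=box(-.071,-.063,-.04,.04,.018,.026)
it=[(cxy,-.321,e[2]-.123,ca,(0,0,255)),(cxy,-.321,e[2]-.123,no,(0,0,255)),(S,-.321,0,sl,(0,255,0)),(S,-.321,0,ke,(255,0,0)),(S,-.321,0,kb,(0,255,0))]
overlay("scene","ov1",(180,135,290,245),6,it)
E
```

```text
(no output)
```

View pics/ov1.png

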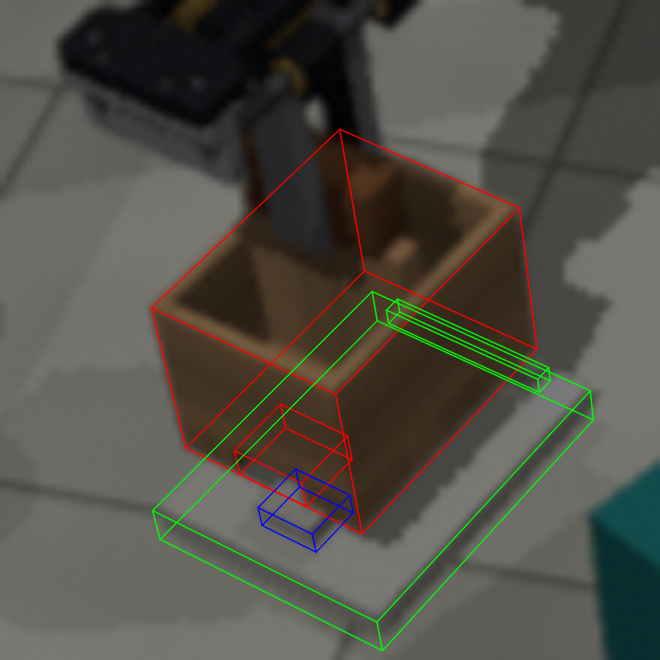

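```bash
python3 - <<'E'
from h import *
S=np.array([.5525,-.225]); e=np.array(telemetry.current_ee_pos()); cxy=e[:2]-.001*np.array([.316,.949])+.0003*np.array([.949,-.316])
ca=box(-.06,.06,-.045,.045,0,.08); no=box(.03,.06,-.017,.017,0,.014); sl=box(-.075,.075,-.058,.058,0,.018); ke=box(.033,.058,-.014,.014,.018,.029)
it=[(cxy,-.321,e[2]-.123,no,(0,0,255)),(S,-.321,0,sl,(0,255,0)),(S,-.321,0,ke,(255,0,0))]
overlay("scene","o2",(200,190,260,245),12,it); overlay("scene","o2r",(200,190,260,245),12,[])
a=cv2.imread("pics/o2.png");b=cv2.imread("pics/o2r.png");b=cv2.convertScaleAbs(b,alpha=1.6,beta=-40)
cv2.imwrite("pics/o2b.png",cv2.resize(np.hstack([a,b]),None,fx=.55,fy=.55))
E
```

```text
(no output)
```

View pics/o2b.png

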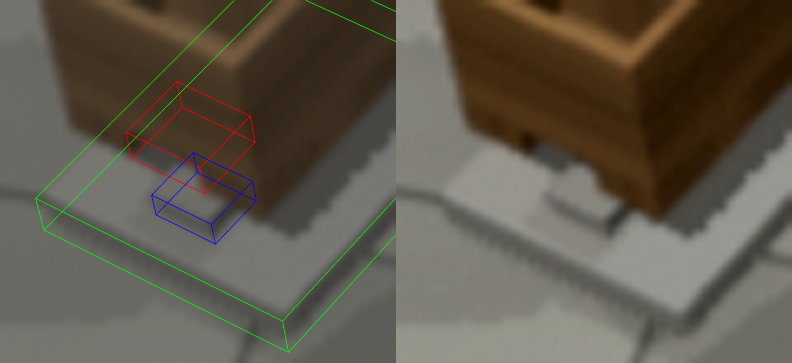

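The overlay puts both key and notch within about 1 mm of the modelled poses, so they line up. Lowering now.

```bash
python3 - <<'E'
from h import *
r.hold(.3); print(telemetry.current_ee_pos())
s=r.move_l([.5526,-.2240,.134],vel=.025,guard=6)
e=telemetry.current_ee_pos(); print(s,e,telemetry.current_wrist_force().round(1),telemetry.current_torque().round(2),telemetry.current_t())
im,c=snap("scene"); a=im[135:245,180:290]; cv2.imwrite("pics/d2.png",cv2.resize(a[:,:,::-1],None,fx=5,fy=5,interpolation=cv2.INTER_CUBIC))
E
```

```text
[ 0.55259434 -0.22402859  0.17205202]
True [ 0.55246488 -0.22372374  0.14129073] [0.  1.1 4.6] [-0.29 -0.2  -0.03] 19.2833
```

View pics/d2.png

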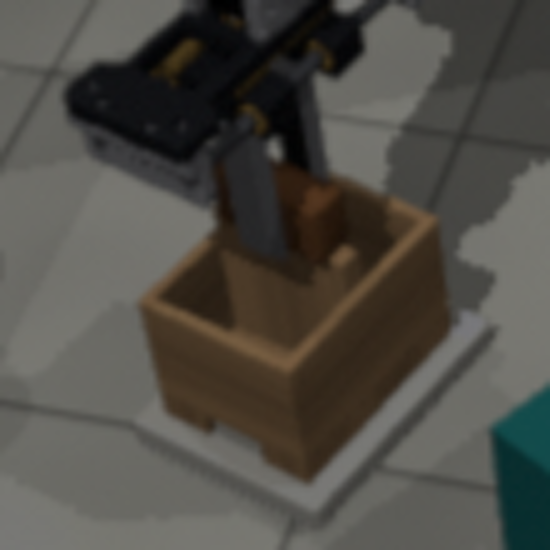

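Contact came at z = 0.141, the seated height, and the picture shows the notch (210–265, 430) over the key with the underside on the slab. Releasing now.

```bash
python3 - <<'E'
from h import *
gripper_to(.030); r.hold(.2); gripper_to(.060); r.hold(.2)
e=np.array(telemetry.current_ee_pos()); print(telemetry.current_wrist_force().round(1),telemetry.current_opening())
r.move_l(e+[0,0,.12],vel=.12)
r.move_l([.50,-.206,.36],vel=.15)
S=np.array([.5525,-.225])
ca=box(-.06,.06,-.045,.045,0,.08)
overlay("scene","fin",(180,135,290,245),6,[(S,-.321,.018,ca,(0,0,255))])
snap("scene","fin_s"); im,c=snap("wrist","fin_w"); np.save("pics/fin_w.npy",c,allow_pickle=True)
for n in("scene","top","wrist"):
    if n=="top": snap(n,"fin_t")
    for th in ["caddy","caddy_notch","caddy_handle","trough","bowl","bottle","mug"]:
        print(n,th,[(round(d["score"],2),[round(float(v),3) for v in d["at"]]) for d in models.mark_of(th,n)])
print(telemetry.current_t())
E
```

```text
[ 0.1 -0.1  0. ] 0.06021402946668943
scene caddy [(0.97, [0.575, -0.07, 0.045]), (0.86, [0.85, 0.213, 0.045]), (0.55, [0.556, -0.227, 0.017])]
scene caddy_notch [(0.94, [0.824, 0.178, 0.045]), (0.89, [0.534, -0.05, 0.043]), (0.64, [0.588, -0.245, 0.019])]
scene caddy_handle [(0.73, [0.637, 0.026, 0.046]), (0.71, [0.761, 0.285, 0.046]), (0.59, [0.553, -0.227, 0.134]), (0.37, [0.546, 0.458, 0.002])]
scene trough [(0.75, [0.594, 0.172, -0.002])]
scene bowl []
scene bottle [(0.67, [0.764, 0.002, -0.002])]
scene mug [(0.63, [0.566, -0.462, -0.0])]
top caddy [(0.66, [0.854, 0.21, 0.046]), (0.6, [0.578, -0.072, 0.045]), (0.59, [0.55, -0.225, 0.018])]
top caddy_notch [(0.78, [0.596, -0.241, 0.019]), (0.63, [0.538, -0.051, 0.045]), (0.63, [0.822, 0.178, 0.043])]
top caddy_handle [(0.73, [0.554, -0.228, 0.138]), (0.55, [0.762, 0.284, 0.046])]
top trough []
top bowl [(0.67, [0.547, 0.451, -0.002])]
top bottle [(0.88, [0.762, 0.005, 0.005])]
top mug []
wrist caddy [(0.77, [0.579, -0.073, 0.047]), (0.61, [0.552, -0.229, 0.016])]
wrist caddy_notch [(0.83, [0.54, -0.051, 0.048])]
wrist caddy_handle [(0.93, [0.55, -0.223, 0.135])]
wrist trough []
wrist bowl []
wrist bottle []
wrist mug []
24.0417
```

View pics/fin.png

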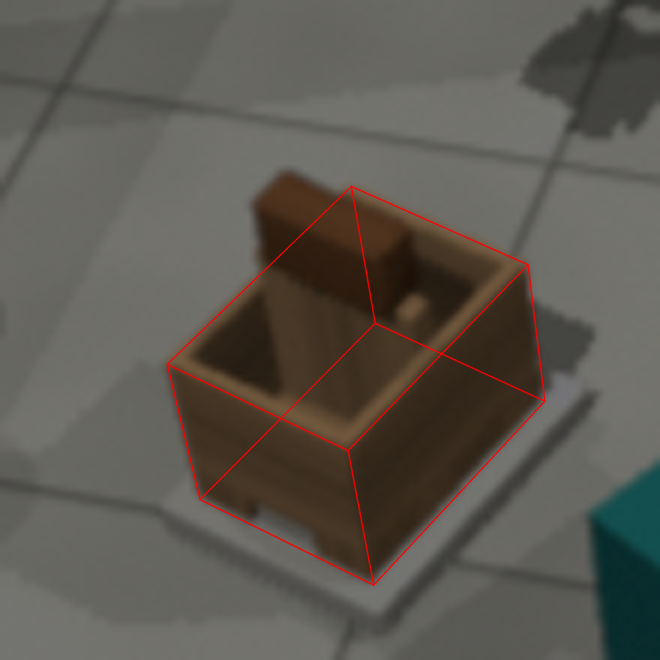

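View pics/fin_w.png

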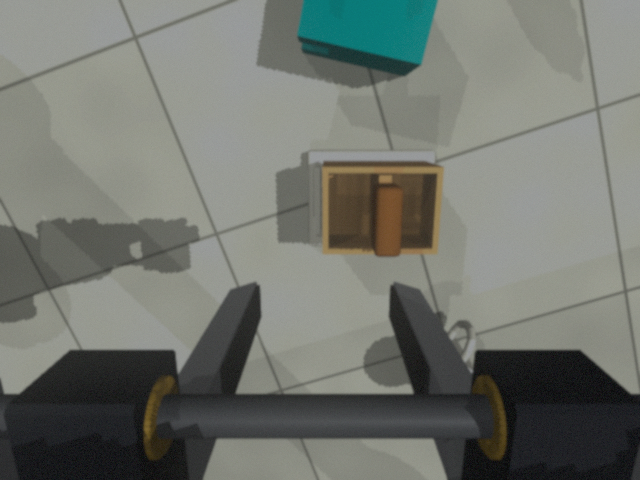

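View pics/fin_s.png

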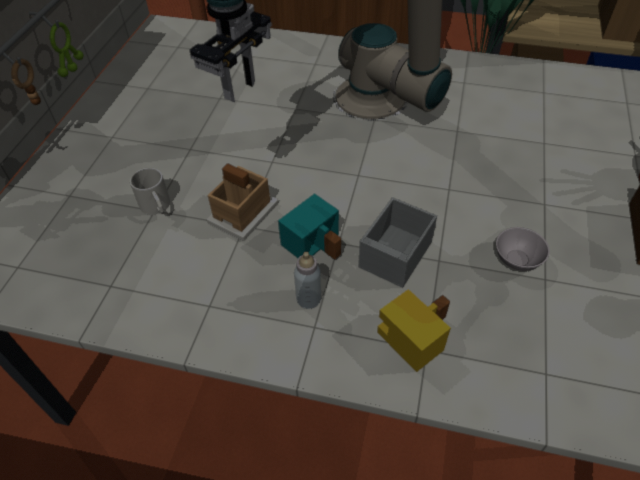

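The overlay of the seated model matches the caddy within about 1–2 mm. It sits level on the slab with the notch over the key. Trough, bowl, bottle and mug look unmoved, so I'm handing in.

```bash
python3 -c "
from h import *
r.hold(.2); r.sign_off(); print(telemetry.current_t())"
```

```text
the job is handed in; nothing more can be done
the job is handed in; nothing more can be done
```

I took the wooden caddy by its handle bar, turned it level inside the trough and lifted it out. I set it on the drip stand with its notch over the key, let go and handed in. The clock read 24.0 s at my last reading, just before that, against the 51 s limit.

**On the way:**
- While levelling and lifting, the wrist felt only the caddy's weight, about 4–5 N, so nothing was dragging.
- The caddy touched down under a force guard with the tool at z = 0.141, which is the fully seated height. Resting on top of the key would have stopped it about 11 mm higher.

**Last checks:**
- **Caddy:** an outline of the seated caddy drawn on the scene picture matched it within about 1–2 mm, and it sits level. The caddy marks from all three cameras lie within 4 mm of the seat.
- **Other things:** the trough and bottle marks moved by 4 mm or less, and the bowl and mug marks by no more than 1 mm.
- **Robot:** after letting go, the wrist force was about 0.1 N and the arm was clear of everything.

**Misses and disagreements:**
- The networks found the trough and mug in only the scene picture at the end, and the bowl in only the top picture.
- The scene camera placed the stand up to about 3 mm away from where the wrist camera did. I used the wrist camera's fit of the key and kerb, and the touchdown height bore it out.

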